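# Gauge a drilled nylon sphere and read the tip under the magnifier

## Task

Pick up the steel gauge rod that has the round collar (not the plain rod beside it) by its square handle, push it tip first down the sloping guide tube of the drilling jig until its collar stops against the mouth, pause a moment there, and draw it right out again. Then bring its tip under the middle of the magnifier lens, about a hand's width below the glass, and hold the rod level and still for reading: finish while still holding it there, touching nothing else with it. Leave everything else on the table where it stands.

Things in the scene. Friction and masses are not known exactly. Their poses are not given: they have to be found in the camera images.
- gauge_rod: gauge rod, 0.10-0.17 kg: dark square handle 80 long, 18 x 18; round collar 30 diameter, 6 thick; bright round steel rod 10 diameter, tapered to 4 in the last 8. Origin: handle centre, where to grip; +x along the rod to the tip. Handle x -40 to 40, collar 40 to 46, tip 161. Starts level in a bay of the rod rest, axis 55 above the table, two handle faces upright
- collar_face (a point): centre of the collar's stop face (the face towards the tip), on the rod's axis, 46 from the handle's centre; this face meets the tube's mouth
- rod_tip (a point): end of the gauge rod, on its axis, 115 beyond the collar face
- plain_rod: a rod with the same handle and length but no collar, lying in the other bay of the rest; not to be used. Origin and axes as for the gauge rod
- rod_rest: fixed wooden rest. Origin on the table; +x the way both rods point. Base x -55 to 95, 140 wide, 12 thick. Bays at y -45 and 45, either may hold the gauge rod. Each bay: a notched post under the handle's rear (x -50 to -40) and one under the thin rod (x 75 to 85), up to 63 high. Handle centres at about x -10: free to grip between the posts; lift straight up
- jig: fixed drilling jig: aluminium base 160 x 90 x 12 with two posts that carry the guide tube, and a nylon sphere clamped below the tube's lower end. Origin: centre of the base's underside on the table; z up, +x is the horizontal heading in which the tube runs down
- tube: guide tube fixed on the jig, steel, 34 outside diameter, 14 bore, 104 long, open at both ends. Origin: centre of its mouth (upper end), 115 above the table; +x runs down the bore, 25 degrees below level. The gauge rod is fully in when the collar face is at this origin; the bore beyond is clear for the tip
- magnifier: fixed steel swing arm magnifier. Origin: on the table straight below the lens centre. Its foot (110 diameter) with a post 470 high stands 260 along +y; two arms 12 thick run from the top of the post along -y and down to the +y edge of the lens ring
- lens (a point): centre of the magnifier's lens, 310 above the table. The lens lies level in a ring of 112 outside diameter, 16 thick; the space below it is open
- sphere_board: bystander: wooden board 125 x 85 with six black nylon spheres, 41 high. Origin: centre of its underside
- paperweight: bystander: blue glass paperweight, 72 diameter, 46 high. Origin: centre of its underside
- rod_clamp: bystander: chrome rod clamp, about 70 x 60, 34 high. Origin: under its block
- tin: bystander: open tin of grey connectors, 84 diameter, 50 high. Origin: centre of its underside
- layer_model: bystander: part-built graphite layer model on a clear plate 160 x 140, 135 high. Origin: centre of its underside
Not all that is in view belongs to the job. Leave any blue look-alike of the jig alone.

How it is judged:
By the outcome, as a careful person would: the job done as asked, in the order asked, and still so for the second after the job is handed in, while the arm keeps its last pose, push and grip.
It also fails if it takes over 51 s, if anything falls off the work surface, if the arm or the gripper's body presses on something with over 40 N, if the wrist force passes 120 N, or if a joint passes its speed limit or range.

## Robot

A 6-joint arm with a two-finger parallel gripper is mounted at the origin on the work surface. World frame = base frame: x ahead of the robot, y to its left, z up, the work surface at z = 0. Lengths are in mm, angles in rad, forces in N, time in s.
With the tool pointing down it reaches from about 350 to 875 mm from the base axis. Payload 4.2 kg.
Tool frame: the origin (TCP) lies between the finger pads; the fingertips stand 11 mm ahead of it and the grasp point (between the pads) lies 8 mm behind it; z points along the fingers, y is the direction in which the jaws open and shut (so a half turn about z gives the same grasp; the last joint's range is limited). The gripper opens to 85 mm and grips with 20 to 120 N. Pads are 22 mm wide; open, the fingers measure 114 mm over their backs; the gripper's body (76 mm by 85 mm) begins 54 mm behind the grasp point. The pads swing forward as they close: fully open they stand 13 mm farther back than shut.
Start: joints at [-0.906, 0.385, 0.008, 0, -1.194, -0.259], TCP at [246.734, -574.214, 214.512] pointing down, gripper open.
Joint ranges: [-3.14, 3.14], [-1.21, 2.06], [-1.07, 1.41], [-3.16, 2.05], [-2.99, -0.16], [-3.1, 3.1]. Speed limits (rad/s): [2.79, 2.79, 3.14, 3.14, 3.14, 3.14].

## Interface

Orientations are given as a unit quaternion [x, y, z, w].
In Python, from bench import * gives the robot as it stands.
- The arm moves only by the tool servo_tool, never from a script. Its argument "rows" is a list of rows, each a list of 7 numbers: the opening, from 0 (shut) to 1 (fully open), then the shift along the tool's x, y, z in cm, then the turn, a rotation vector about the tool's x, y, z in degrees. A call has 1 to 12 rows; each row shifts and turns the commanded pose from where the row before left it, along the tool's axes as they then stand; what a row does not reach is not made up. A row lasts 1/10 s, in which the tool goes at most 50 mm and 8.59 degrees, less where a joint would pass 70% of its speed; a pose out of reach is approached as far as the arm can. A call is refused whole if a number of a shift passes 5 or a number of a turn 8.59, either way. A call with a gripper value outside its range is refused whole. The fingers move at their own pace and stop on an object; the grip force is fixed at half the most. Time passes only in rows, so rows that do not move let the fingers close. It gives the time, the measured TCP pose, the force and the opening at its end, in the units of the state.
- read_state(): the state, without advancing time (a new reading comes with each control period).
- get_image(name): name is "scene" or "side" or "wrist"; returns a dict with "image" (400x640x3 uint8, red, green, blue), "mtx" (3x3 intrinsics, pixels), "k1" (the pictures are not rectified: a ray, as slopes to the right and down, at radius r is drawn at 1 + k1 r^2 times it, then the intrinsics apply), "extrinsics" (4x4, takes a point from camera to world coordinates). Camera axes: x right, y up, looking along -z (the intrinsics and any distortion apply to the point x, -y, -z); pixel columns grow to the right and rows downward; lengths in mm; the calibration is good to about 2 mm. A picture is of the moment at which its call begins. There is no depth.
- job_done(): hands the job in, once; it reports no verdict.
The state is a dict: "clock": time; "joints": joint angles; "joint_vel": joint speeds; "joint_efforts": joint torques, N m; "position": TCP position; "ee_rot": TCP orientation; "contact_force": force on the tool from outside, world axes, zero at the start; "wrist_torque": the same for the moment, N m; "gripper_width": finger opening in mm.
Only numpy, scipy, OpenCV 4.12 (cv2) and the standard library are available. Lean on these libraries where they do the work, as an engineer would, in place of code of your own. Each camera call takes 0.05 s, during which the arm holds its last target. There are 200 camera calls.

## Working session

There is one attempt and no reset: what is moved stays moved. The work goes in short steps, Python scripts to look and compute and a tool call to move; the robot and the scene stay as the last step left them, time stands still between calls to the robot, and variables do not carry over. Pictures are saved under pics/ and viewed, about 8 in all and at most 12, crops included, and the job is handed in when it is done.

Besides the shell and the picture viewer there is one more tool, called after "Call:" by a JSON object that holds its "method" and its "body", one argument or row to a line. servo_tool: Moves the arm, as the interface text tells. Its arguments: {"type":"object","properties":{"rows":{"type":"array","items":{"type":"array","items":{"type":"number"}}}},"required":["rows"]}

```bash
mkdir -p pics; ls
cat > h.py <<'E'
from bench import *
import numpy as np, cv2
from scipy.spatial.transform import Rotation as R
def snap(n,f):
    d=get_image(n); cv2.imwrite('pics/'+f+'.png',d['image'][:,:,::-1]); np.savez('pics/'+f+'.npz',**{k:np.asarray(d[k]) for k in('image','mtx','k1','extrinsics')}); return d
def load(f): return np.load('pics/'+f+'.npz')
def ray(d,u,v):
    K=d['mtx'];k1=float(d['k1']);p=cv2.undistortPoints(np.array([[[u,v]]],float),K,np.array([k1,0,0,0.]))[0,0]
    E=d['extrinsics'];r=E[:3,:3]@np.array([p[0],-p[1],-1]);return E[:3,3],r
def atz(d,u,v,z):
    o,r=ray(d,u,v);return o+r*(z-o[2])/r[2]
def proj(d,P):
    P=np.atleast_2d(P);E=d['extrinsics'];c=(P-E[:3,3])@E[:3,:3]
    return cv2.projectPoints((c*[1,-1,-1]).reshape(-1,1,3),np.zeros(3),np.zeros(3),d['mtx'],np.array([float(d['k1']),0,0,0.]))[0][:,0]
def tri(obs):
    A=np.zeros((3,3));b=np.zeros(3)
    for d,u,v in obs:
        o,r=ray(d,u,v);r=r/np.linalg.norm(r);M=np.eye(3)-np.outer(r,r);A+=M;b+=M@o
    x=np.linalg.solve(A,b);return x
E
python3 - <<'E'
from h import *
for n in('scene','side','wrist'):
    d=snap(n,n+'0');print(n,d['mtx'],d['k1'],d['extrinsics'].round(3))
print(read_state())
a=[cv2.imread(f'pics/{n}0.png') for n in('scene','side')]
E
```

```text
pics
scene [[362.37135934   0.         320.2466241 ]
 [  0.         362.37135934 199.35198334]
 [  0.           0.           1.        ]] -0.01248449206084426 [[ 1.550000e-01 -6.320000e-01  7.590000e-01  1.409972e+03]
 [ 9.880000e-01  1.000000e-01 -1.190000e-01 -9.655800e+01]
 [-0.000000e+00  7.680000e-01  6.400000e-01  8.980090e+02]
 [ 0.000000e+00  0.000000e+00  0.000000e+00  1.000000e+00]]
side [[470.92584446   0.         324.73327443]
 [  0.         470.92584446 204.62072072]
 [  0.           0.           1.        ]] -0.11049122454870144 [[-8.14000e-01  3.22000e-01 -4.84000e-01 -3.56720e+01]
 [-5.81000e-01 -4.15000e-01  7.00000e-01  9.30392e+02]
 [ 2.50000e-02  8.51000e-01  5.25000e-01  8.34542e+02]
 [ 0.00000e+00  0.00000e+00  0.00000e+00  1.00000e+00]]
wrist [[347.31333724   0.         322.3309054 ]
 [  0.         347.31333724 195.44625113]
 [  0.           0.           1.        ]] -0.020935534965882605 [[-3.95000e-01 -8.72000e-01 -2.88000e-01  1.71374e+02]
 [ 9.19000e-01 -3.74000e-01 -1.26000e-01 -6.05641e+02]
 [ 2.00000e-03 -3.14000e-01  9.49000e-01  3.73653e+02]
 [ 0.00000e+00  0.00000e+00  0.00000e+00  1.00000e+00]]
{'clock': 0.15, 'joints': array([-9.06364942e-01,  3.85435376e-01,  6.95177483e-03, -3.31794995e-04,
       -1.19398266e+00, -2.58614801e-01]), 'joint_vel': array([ 0.00056269, -0.00329763,  0.00163402,  0.00161327, -0.00081115,
        0.00157344]), 'joint_efforts': array([-1.99954025e-04, -3.92675507e+01,  1.88581359e+01,  4.18868154e+00,
       -3.40862010e-03, -1.27624486e-05]), 'position': array([ 246.57127228, -573.81426168,  213.64711902]), 'ee_rot': array([-2.01458816e-01,  9.79496618e-01,  8.16279168e-04, -2.33747576e-04]), 'contact_force': array([0.81661768, 0.4835295 , 0.77044871]), 'wrist_torque': array([ 0.06247111, -0.043247  , -0.01935815]), 'gripper_width': 85.20656444335155}
```

View pics/scene0.png

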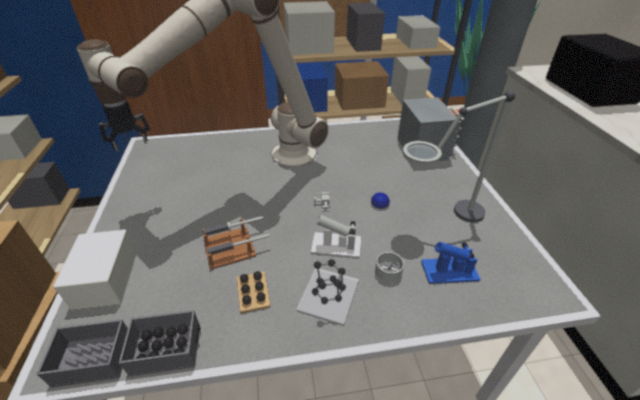

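View pics/side0.png

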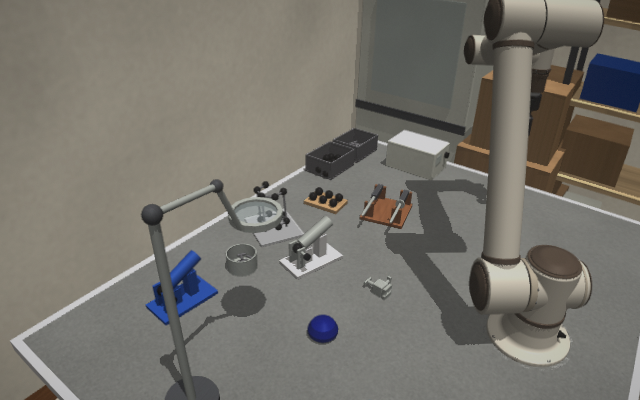

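The scene view shows the rod rest near (230,240), the white jig near (337,240), a blue look-alike at (450,265), and the lens at (423,152). The side view shows the rest at (387,205), the jig at (311,245) and the lens at (259,213). The two rod candidates in the scene view are the upper one at (235,228) and the lower one at (240,245). I'll enlarge them to see which has the collar.

Run:
```python
from h import *
def crop(f,x,y,w,h,W=400,H=300):
    i=cv2.imread(f'pics/{f}.png')[y:y+h,x:x+w];i=cv2.resize(i,(W,H),interpolation=cv2.INTER_CUBIC);return i
t=np.vstack([np.hstack([crop('scene0',195,205,80,60),crop('scene0',300,205,80,60)]),np.hstack([crop('side0',350,175,80,60),crop('side0',270,210,80,60)])])
cv2.imwrite('pics/c1.png',t)
```

```text
(no output)
```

View pics/c1.png

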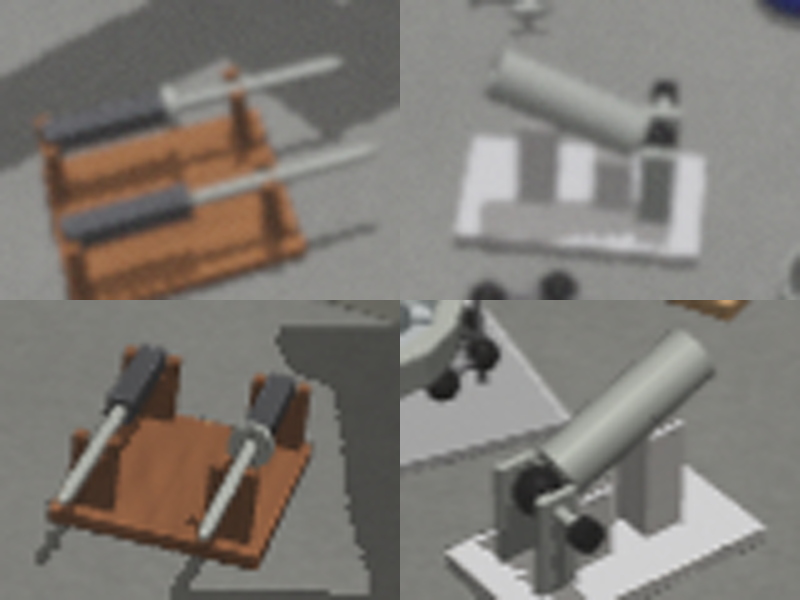

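Candidates in the scene view: the upper rod, with its collar at about (229,225) and tip at (263,217), and the lower rod, which has no ring. The side crop confirms that the right-hand rod, with a ring at (400,203), carries the collar, so that one is the gauge rod. The jig is the white one; its mouth is at scene (319,220) and side (329,221).

Run:
```python
from h import *
s=load('scene0');e=load('side0')
def both(n,a,b):
    P=tri([(s,*a),(e,*b)]);print(n,P.round(1),'err',(proj(s,P)-a).round(1),(proj(e,P)-b).round(1));return P
both('tip',(263,217.4),(391,221.3))
both('collar',(229,224.5),(400,203.2))
both('handle rear',(204.5,231),(406,192))
both('plain tip',(270,234.8),(362.5,216))
both('mouth',(318.8,220.5),(329,221))
both('tubeend',(349.5,230.5),(302.5,244.5))
both('lens',(423,152),(259,213.5))
both('foot',(470,211),(193,394))
for n,p in(('foot',(470,211)),):print(atz(s,*p,10))
```

```text
tip [ 470.5 -150.6   54.4] err [[-0.7 -0.6]] [[-0.9  0.6]]
collar [ 495.6 -261.8   57.5] err [[0.1 0.1]] [[ 0.1 -0.1]]
handle rear [ 513.9 -340.3   56.6] err [[0.1 0.2]] [[ 0.2 -0.1]]
plain tip [ 556.8 -130.1   51. ] err [[-0.4 -0.3]] [[-0.4  0.3]]
mouth [574.1  28.2 108.7] err [[-0.6 -0.5]] [[-0.8  0.5]]
tubeend [596.3 123.1  72.6] err [[-1.2 -0.8]] [[-1.6  0.8]]
lens [535.5 349.1 310.9] err [[-1.9 -1. ]] [[-3.   1.1]]
foot [510.3 598.3  13.8] err [[-1.3 -0.3]] [[-2.3  0.5]]
[508.93175166 605.23982024  10.        ]
```

View pics/wrist0.png

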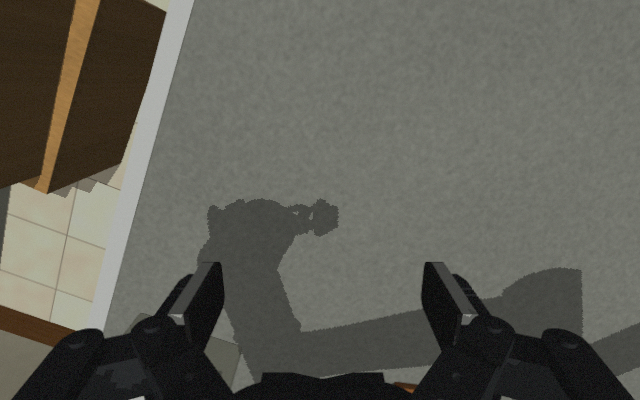

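Triangulation is consistent: the rod axis comes out near z 55, the mouth near 110, and the lens at 311. I'll write a planner that prints tool-frame rows, then move above the handle with tool x pointing opposite to the rod.

```bash
cat >> h.py <<'E'
def Rtool(yaw,pitch):
    "rod heading yaw deg, pitched down deg; tool x = -rod dir, z across it downwards"
    y,p=np.radians([yaw,pitch]);d=np.array([np.cos(y)*np.cos(p),np.sin(y)*np.cos(p),-np.sin(p)])
    h=np.array([-np.sin(y),np.cos(y)*1,0]);h=np.array([np.sin(y),-np.cos(y),0])
    x=-d;z=np.cross(x,h);s=-np.sign(z[2]);z=z*s;return np.c_[x,np.cross(z,x),z]
def plan(p1,R1,n,g,start=None):
    st=read_state();p=np.array(st['position']);Q=R.from_quat(st['ee_rot'])
    if start is not None:p,Q=start[0],R.from_matrix(start[1])
    p0=p.copy();Q0=Q;dv=(Q0.inv()*R.from_matrix(R1)).as_rotvec();rows=[]
    for i in range(1,n+1):
        a=i/n;pt=p0+(np.asarray(p1)-p0)*a;Qt=Q0*R.from_rotvec(dv*a)
        t=np.round(Q.inv().apply(pt-p)/10,2);w=np.round(np.degrees((Q.inv()*Qt).as_rotvec()),1)
        p=p+Q.apply(t*10);Q=Q*R.from_rotvec(np.radians(w));rows.append([g]+[float(k)+0. for k in t]+[float(k)+0. for k in w])
    print(len(rows),str(rows).replace(' ',''));return p,Q.as_matrix()
E
python3 - <<'E'
from h import *
print(Rtool(103,0).round(2))
plan([505,-304,215],Rtool(103,0),12,1)
E
```

```text
[[ 0.22 -0.97  0.  ]
 [-0.97 -0.22 -0.  ]
 [ 0.    0.   -1.  ]]
12 [[1,-2.87,1.22,-0.01,0.0,0.0,-6.6],[1,-2.98,0.88,-0.01,0.0,0.0,-6.7],[1,-3.07,0.52,-0.01,0.0,0.0,-6.6],[1,-3.11,0.17,-0.01,0.0,0.0,-6.7],[1,-3.11,-0.2,-0.01,0.0,0.0,-6.6],[1,-3.06,-0.55,-0.01,0.0,0.0,-6.7],[1,-2.98,-0.91,-0.01,0.0,0.0,-6.6],[1,-2.85,-1.24,-0.01,0.0,0.1,-6.7],[1,-2.7,-1.57,-0.01,0.0,0.0,-6.6],[1,-2.49,-1.86,-0.02,0.1,0.0,-6.7],[1,-2.26,-2.14,-0.01,0.0,0.0,-6.6],[1,-1.99,-2.39,-0.01,0.0,0.0,-6.7]]
```

Call:
{"method": "servo_tool", "body": {
  "rows": [
    [1,-2.87,1.22,0,0,0,-6.6],
    [1,-2.98,0.88,0,0,0,-6.7],
    [1,-3.07,0.52,0,0,0,-6.6],
    [1,-3.11,0.17,0,0,0,-6.7],
    [1,-3.11,-0.2,0,0,0,-6.6],
    [1,-3.06,-0.55,0,0,0,-6.7],
    [1,-2.98,-0.91,0,0,0,-6.6],
    [1,-2.85,-1.24,0,0,0,-6.7],
    [1,-2.7,-1.57,0,0,0,-6.6],
    [1,-2.49,-1.86,0,0,0,-6.7],
    [1,-2.26,-2.14,0,0,0,-6.6],
    [1,-1.99,-2.39,0,0,0,-6.7]
  ]
}}

```text
clock: 1.35
position: [505.7, -303.2, 214.2]
ee_rot: [0.784, -0.62, -0.0, 0.0]
contact_force: [0.6, 0.5, 0.5]
gripper_width: 85.3
```

Call:
{"method": "servo_tool", "body": {
  "rows": [
    [1,0,0,0,0,0,0],
    [1,0,0,0,0,0,0]
  ]
}}

```text
clock: 1.55
position: [505.2, -303.8, 214.0]
ee_rot: [0.783, -0.622, -0.001, 0.0]
contact_force: [-0.8, 0.9, -0.1]
gripper_width: 85.1
```

Run:
```python
from h import *
d=snap('wrist','w1');i=cv2.imread('pics/w1.png')
cv2.imwrite('pics/w1b.png',cv2.resize(i[100:380,170:490],(800,700),interpolation=cv2.INTER_CUBIC)[:600])
s=read_state();print(s['position'],s['joints'],s['contact_force']);print(proj(d,[[505,-304,64],[470.5,-147,55]]))
```

```text
[ 504.77030058 -304.3591492   214.18780911] [-2.68082205e-01  3.25053244e-01 -8.25915224e-02 -5.97029126e-05
 -1.16403883e+00  4.95254598e-01] [ 0.35007786 -0.21412873  0.64892278]
[[321.30909082 172.05610903]
 [319.66115752 312.58372052]]
```

View pics/w1b.png

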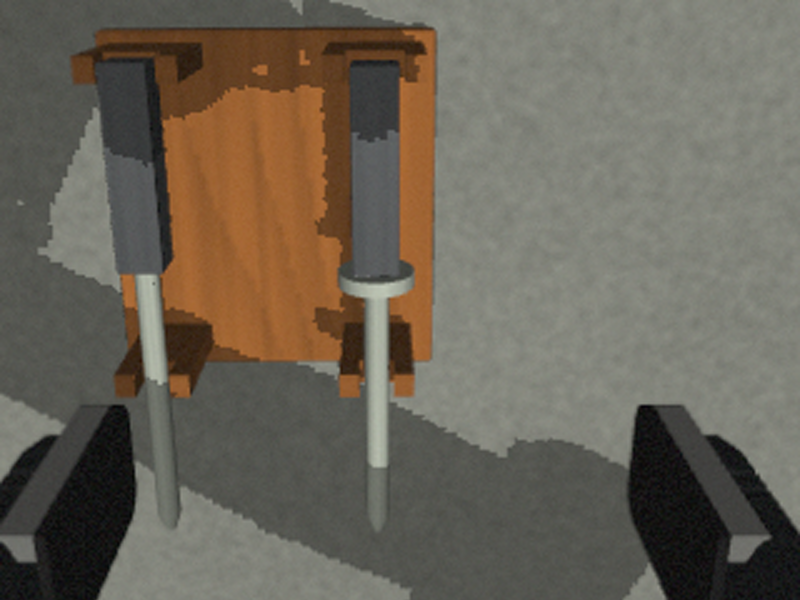

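The wrist crop shows the collared rod at the right, with the handle's rear at (320,124), its front at (320,209) and the tip at (321,312). The plain rod is at the left.

Run:
```python
from h import *
d=load('w1');f=lambda x,y,z:atz(d,170+x/2.5,100+y/2.5,z)
r=(f(350,61,64)+f(399,61,64))/2;fr=(f(352,274,64)+f(399,274,64))/2;t=f(377,532,55)
m=(f(351,160,64)+f(399,160,64))/2
print(r,fr,t,m,'len',np.linalg.norm(fr-r),np.linalg.norm((t-r)[:2]),'w',np.linalg.norm(f(350,61,64)-f(399,61,64)))
for a,b in((r,fr),(r,t)):print(np.degrees(np.arctan2(*(b-a)[1::-1])))
dd=(t-r)[:2]/np.linalg.norm((t-r)[:2]);print('handle ctr',r[:2]+40*dd,t[:2]-161*dd)
```

```text
[ 516.07369266 -345.91820011   64.        ] [ 497.69942205 -267.7876636    64.        ] [ 469.2226829  -147.00513231   55.        ] [ 507.87715645 -311.124091     64.        ] len 80.26203683227199 204.35612459360723 w 17.282704876148042
103.23399840816033
103.25360228927991
handle ctr [ 506.90322911 -306.98360626] [ 506.13379866 -303.71687256]
```

Run:
```python
from h import *
a=plan([506.5,-305.5,130],Rtool(103.2,0),3,1)
b=plan([506.5,-305.5,47],Rtool(103.2,0),5,1,a)
```

```text
3 [[1,0.05,-0.05,2.81,0.0,0.0,-0.1],[1,0.05,-0.05,2.8,0.0,0.0,0.0],[1,0.05,-0.05,2.81,0.0,0.0,-0.1]]
5 [[1,0.0,0.0,1.66,0.0,0.0,0.0],[1,0.0,0.0,1.66,0.0,0.0,0.0],[1,0.0,0.0,1.66,0.0,0.0,0.0],[1,0.01,0.0,1.66,0.0,0.0,0.0],[1,0.0,-0.01,1.66,0.0,0.0,0.0]]
```

Call:
{"method": "servo_tool", "body": {
  "rows": [
    [1,0.05,-0.05,2.8,0,0,-0.1],
    [1,0.05,-0.05,2.8,0,0,0],
    [1,0.05,-0.05,2.8,0,0,-0.1],
    [1,0,0,2,0,0,0],
    [1,0,0,2,0,0,0],
    [1,0,0,2,0,0,0],
    [1,0,0,1.3,0,0,0],
    [1,0,0,1,0,0,0],
    [1,0,0,0,0,0,0],
    [1,0,0,0,0,0,0]
  ]
}}

```text
clock: 2.6
position: [507.3, -306.0, 48.1]
ee_rot: [0.784, -0.621, 0.001, -0.0]
contact_force: [0.7, 0.4, 0.0]
gripper_width: 85.3
```

Call:
{"method": "servo_tool", "body": {
  "rows": [
    [0,0,0,0,0,0,0],
    [0,0,0,0,0,0,0],
    [0,0,0,0,0,0,0],
    [0,0,0,0,0,0,0],
    [0,0,0,0,0,0,0],
    [0,0,0,0,0,0,0],
    [0,0,0,0,0,0,0],
    [0,0,0,0,0,0,0]
  ]
}}

```text
clock: 3.4
position: [506.9, -305.5, 47.5]
ee_rot: [0.784, -0.621, -0.0, 0.0]
contact_force: [-0.2, 0.3, -0.2]
gripper_width: 0.2
```

The gripper reads 0.2 mm, but the handle is 18 mm. I need to look before doing anything else.

Run:
```python
from h import *
snap('wrist','w2');snap('scene','s2');snap('side','e2')
i=cv2.imread('pics/w2.png')
def crop(f,x,y,w,h,W=400,H=300):return cv2.resize(cv2.imread(f'pics/{f}.png')[y:y+h,x:x+w],(W,H),interpolation=cv2.INTER_CUBIC)
t=np.vstack([np.hstack([crop('w2',120,0,400,300),crop('w2',120,200,400,200)]),np.hstack([crop('s2',180,175,112,84),crop('e2',340,140,112,84)])])
cv2.imwrite('pics/c2.png',t);print(read_state()['gripper_width'])
```

```text
-0.08454930356906648
```

View pics/c2.png

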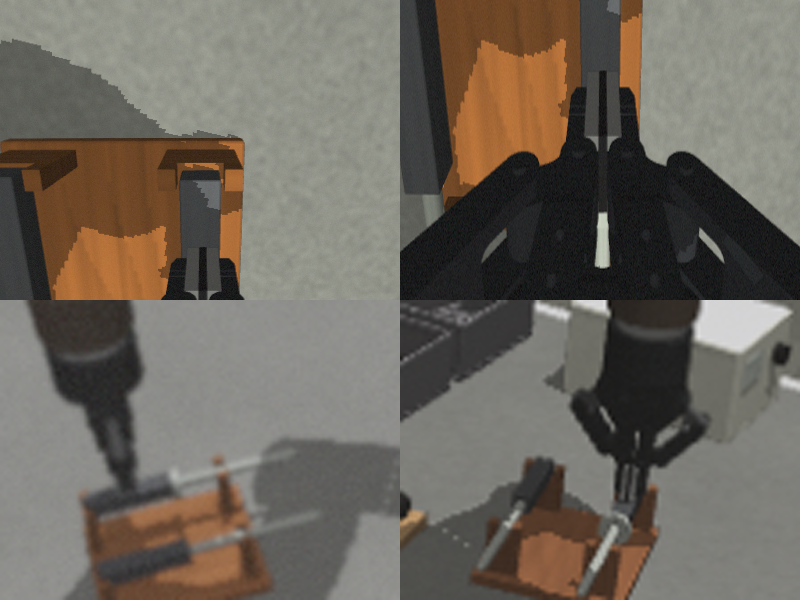

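Run:
```python
from h import *
s=read_state();print(s['position'],s['contact_force'],s['gripper_width'],R.from_quat(s['ee_rot']).as_matrix().round(3))
d=load('w2');T=R.from_quat(s['ee_rot']).as_matrix();p=s['position']
for dz in(-40,-29,-20,-8,0,11):print(dz,[proj(d,p+T@np.array([x,0,dz]))[0].round(1) for x in(-11,11)])
print('handle front/rear top',proj(d,[[497.7,-267.8,64],[516,-345.9,64]]))
```

```text
[ 506.90198419 -305.52455819   47.46174965] [-0.92684626  1.70758966  0.63338754] -0.08454930356906648 [[ 0.229 -0.973 -0.   ]
 [-0.973 -0.229  0.   ]
 [-0.     0.    -1.   ]]
-40 [array([320.4, 314.3]), array([320.3, 267.3])]
-29 [array([320.5, 298.5]), array([320.4, 254. ])]
-20 [array([320.6, 287. ]), array([320.5, 244.4])]
-8 [array([320.7, 273.4]), array([320.6, 233.2])]
0 [array([320.7, 265.3]), array([320.7, 226.5])]
11 [array([320.8, 255.2]), array([320.7, 218.2])]
handle front/rear top [[321.29753507 330.89429582]
 [321.38910482 176.58299641]]
```

Run:
```python
from h import *
def crop(f,x,y,w,h,W,H):return cv2.resize(cv2.imread(f'pics/{f}.png')[y:y+h,x:x+w],(W,H),interpolation=cv2.INTER_CUBIC)
t=np.hstack([crop('w2',270,160,100,150,400,600),np.vstack([crop('s2',195,205,60,45,400,300),crop('e2',385,165,60,45,400,300)])])
cv2.imwrite('pics/c3.png',cv2.convertScaleAbs(t,alpha=1.6,beta=20))
```

```text
(no output)
```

View pics/c3.png

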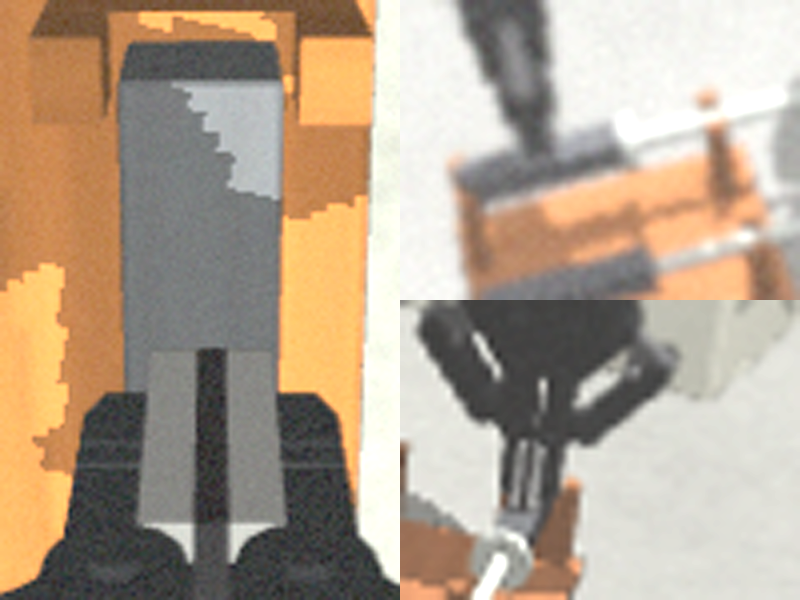

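The enlargement shows the shut pads sitting above the handle: their ends are at wrist pixel (322,247), which is tool z of about -22, where +11 is stated. In the first wrist view (w1) the open fingertips give the same offset. The real fingers are therefore about 33 mm shorter than stated, and the grasp point is about 41 mm behind the reported TCP. I'll open and lower in guarded steps.

Call:
{"method": "servo_tool", "body": {
  "rows": [
    [1,0,0,0,0,0,0],
    [1,0,0,0,0,0,0],
    [1,0,0,0,0,0,0],
    [1,0,0,0,0,0,0],
    [1,0,0,0,0,0,0],
    [1,0,0,0,0,0,0],
    [1,0,0,1,0,0,0],
    [1,0,0,1,0,0,0],
    [1,0,0,0,0,0,0]
  ]
}}

```text
clock: 4.45
position: [505.3, -304.9, 25.2]
ee_rot: [0.784, -0.621, -0.002, 0.001]
contact_force: [0.3, -0.3, -0.1]
gripper_width: 85.2
```

Run:
```python
from h import *
def crop(f,x,y,w,h,W,H):return cv2.resize(cv2.imread(f'pics/{f}.png')[y:y+h,x:x+w],(W,H),interpolation=cv2.INTER_CUBIC)
snap('wrist','w3');snap('side','e3');snap('scene','s3');s=read_state();print(s['position'],s['contact_force'],s['gripper_width'])
t=np.hstack([crop('w3',190,130,267,400-130,533,540),np.vstack([crop('s3',195,205,60,60,267,270),crop('e3',385,165,60,60,267,270)])])
cv2.imwrite('pics/c4.png',cv2.convertScaleAbs(t,alpha=1.6,beta=20))
```

```text
[ 506.85629456 -305.54539121   27.18195162] [-0.09213755  0.69844825 -0.12814427] 85.4656566664832
```

View pics/c4.png

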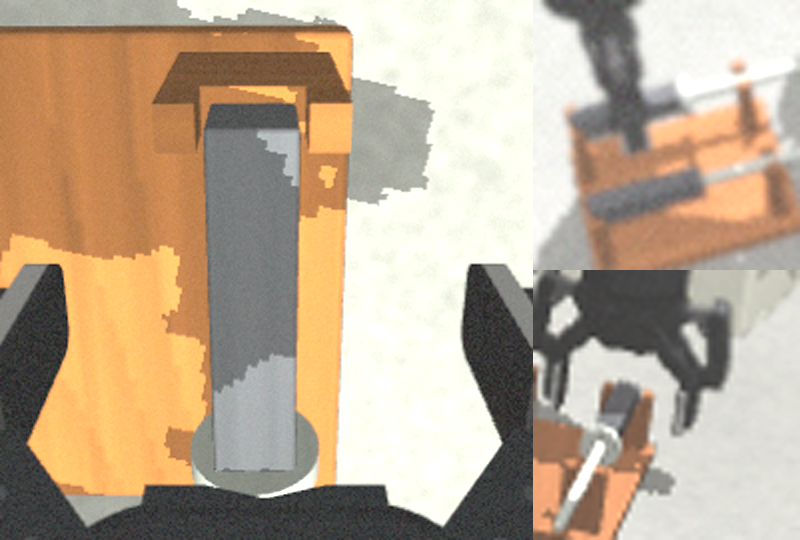

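Run:
```python
from h import *
e=load('e3');s=load('s3')
for z in(15,25,35,45,55):print(z,[proj(e,[506.9-.973*k,-305.5-.229*k,z])[0].round(1) for k in(43,50)],[proj(s,[506.9+.973*k,-305.5+.229*k,z])[0].round(1) for k in(43,50)])
```

```text
15 [array([414.5, 210.4]), array([416.6, 210.9])] [array([220.2, 246. ]), array([220.6, 247.5])]
25 [array([414.9, 207.8]), array([416.9, 208.3])] [array([219.6, 243.9]), array([220. , 245.4])]
35 [array([415.2, 205.2]), array([417.3, 205.7])] [array([219.1, 241.8]), array([219.5, 243.3])]
45 [array([415.6, 202.6]), array([417.7, 203.1])] [array([218.5, 239.7]), array([218.9, 241.1])]
55 [array([416., 200.]), array([418.1, 200.5])] [array([218. , 237.5]), array([218.4, 239. ])]
```

Both cameras put the open fingertips at z of about 50–55 while the TCP reads 27, which confirms the offset. I'll lower 13 mm more and close.

Call:
{"method": "servo_tool", "body": {
  "rows": [
    [1,0,0,0.6,0,0,0],
    [1,0,0,0.7,0,0,0],
    [1,0,0,0,0,0,0],
    [0,0,0,0,0,0,0],
    [0,0,0,0,0,0,0],
    [0,0,0,0,0,0,0],
    [0,0,0,0,0,0,0],
    [0,0,0,0,0,0,0],
    [0,0,0,0,0,0,0],
    [0,0,0,0,0,0,0]
  ]
}}

```text
clock: 5.6
position: [507.2, -305.6, 14.9]
ee_rot: [0.784, -0.621, 0.0, -0.0]
contact_force: [1.0, 0.5, 2.6]
gripper_width: 17.0
```

The width reads 17, so the handle is held. I'll lift straight up, then go to the first viewing pose beside the jig.

Call:
{"method": "servo_tool", "body": {
  "rows": [
    [0,0,0,-0.5,0,0,0],
    [0,0,0,-1.5,0,0,0],
    [0,0,0,-3,0,0,0],
    [0,0,0,-4,0,0,0],
    [0,0,0,-4,0,0,0],
    [0,0,0,-4,0,0,0],
    [0,0,0,-3,0,0,0],
    [0,0,0,0,0,0,0]
  ]
}}

```text
clock: 6.4
position: [509.1, -306.6, 220.0]
ee_rot: [0.784, -0.621, 0.005, -0.001]
contact_force: [0.5, -1.1, -0.8]
gripper_width: 17.0
```

Run:
```python
from h import *
s=read_state();print(s['position'],s['contact_force'],s['wrist_torque'],s['gripper_width'])
a=plan([516,41,215],Rtool(77,0),11,0)
b=plan([632,15,215],Rtool(77,0),4,0,a)
```

```text
[ 509.08774636 -306.61781798  220.03474481] [ 0.51637991 -1.09218229 -0.78294904] [-0.01555388 -0.10010807  0.01729693] 17.028607797874212
11 [[0,-3.06,-0.79,0.03,0.0,0.0,2.4],[0,-3.09,-0.65,0.04,-0.1,0.0,2.4],[0,-3.12,-0.53,0.03,-0.1,-0.1,2.4],[0,-3.14,-0.4,0.04,0.0,0.0,2.4],[0,-3.15,-0.27,0.03,0.0,0.0,2.3],[0,-3.15,-0.13,0.04,-0.1,0.0,2.4],[0,-3.16,-0.01,0.04,0.0,0.0,2.4],[0,-3.16,0.13,0.03,-0.1,-0.1,2.4],[0,-3.15,0.25,0.05,0.0,0.0,2.4],[0,-3.14,0.39,0.04,-0.1,0.0,2.4],[0,-3.12,0.52,0.04,0.0,0.0,2.4]]
4 [[0,-0.02,-2.97,0.0,0.0,0.0,0.0],[0,-0.02,-2.97,0.01,0.0,0.0,0.0],[0,-0.02,-2.97,0.0,0.0,0.0,0.0],[0,-0.02,-2.97,0.0,0.0,0.0,0.0]]
```

Call:
{"method": "servo_tool", "body": {
  "rows": [
    [0,-3.05,-0.8,0,0,0,2.4],
    [0,-3.1,-0.65,0,0,0,2.4],
    [0,-3.1,-0.5,0,0,0,2.4],
    [0,-3.15,-0.4,0,0,0,2.4],
    [0,-3.15,-0.25,0,0,0,2.3],
    [0,-3.15,-0.15,0,0,0,2.4],
    [0,-3.15,0,0,0,0,2.4],
    [0,-3.15,0.15,0,0,0,2.4],
    [0,-3.15,0.25,0,0,0,2.4],
    [0,-3.15,0.4,0,0,0,2.4],
    [0,-3.1,0.5,0,0,0,2.4],
    [0,0,0,0,0,0,0]
  ]
}}

```text
clock: 7.6
position: [512.9, 44.3, 213.2]
ee_rot: [-0.623, 0.782, 0.001, -0.001]
contact_force: [0.1, -1.1, -1.8]
gripper_width: 17.5
```

Call:
{"method": "servo_tool", "body": {
  "rows": [
    [0,0,0,0,0,0,0],
    [0,0,0,0,0,0,0],
    [0,0,0,0,0,0,0]
  ]
}}

```text
clock: 7.9
position: [513.3, 40.8, 214.1]
ee_rot: [-0.622, 0.783, 0.0, -0.0]
contact_force: [-0.3, -0.5, -1.5]
gripper_width: 16.9
```

Run:
```python
from h import *
for k in'4ab':
    snap('wrist','w'+k)
snap('scene','s4');snap('side','e4')
s=read_state();print(s['position'],s['ee_rot'],s['joint_vel'].round(3))
```

```text
[513.61787507  41.21338228 214.55190526] [-6.21850856e-01  7.83135691e-01  1.31395296e-05  4.26525310e-05] [0.005 0.    0.001 0.002 0.001 0.001]
```

Call:
{"method": "servo_tool", "body": {
  "rows": [
    [0,0,-3,0,0,0,0],
    [0,0,-3,0,0,0,0],
    [0,0,-3,0,0,0,0],
    [0,0,-3,0,0,0,0],
    [0,0,0,0,0,0,0],
    [0,0,0,0,0,0,0],
    [0,0,0,0,0,0,0],
    [0,0,0,0,0,0,0]
  ]
}}

```text
clock: 8.95
position: [629.8, 14.8, 215.0]
ee_rot: [-0.622, 0.783, -0.0, 0.0]
contact_force: [0.8, 0.1, -1.0]
gripper_width: 17.1
```

Run:
```python
from h import *
snap('wrist','w5')
s=read_state();print(s['position'],s['ee_rot'],s['joint_vel'].round(3))
a=cv2.imread('pics/w4.png');b=cv2.imread('pics/w5.png')
cv2.imwrite('pics/c5.png',np.hstack([a[:,120:520],b[:,120:520]]))
```

```text
[629.86754035  14.80774408 215.08881367] [-6.22395775e-01  7.82702651e-01 -7.57576200e-05  2.29884881e-04] [0.001 0.    0.005 0.001 0.001 0.001]
```

View pics/c5.png

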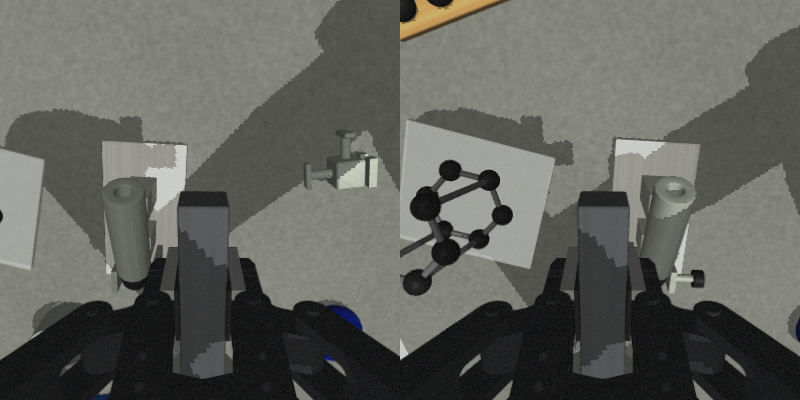

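Both wrist views show the mouth and bore: full-frame (243,190) in w4 and (395,190) in w5. I'll enlarge both for measuring, with the rod seen in the scene and side views alongside.

Run:
```python
from h import *
def crop(f,x,y,w,h,W,H):return cv2.resize(cv2.imread(f'pics/{f}.png')[y:y+h,x:x+w],(W,H),interpolation=cv2.INTER_CUBIC)
P=np.array([513.6,41.2,255.5]);dd=-Rtool(77,0)[:,0]
s=load('s4');e=load('e4')
for n,d in(('s',s),('e',e)):print(n,proj(d,[P-40*dd,P+40*dd,P+161*dd]).round(1).tolist())
ps=proj(s,P+60*dd)[0].astype(int);pe=proj(e,P+60*dd)[0].astype(int);print(ps-[40,46],pe-[40,46])
g=lambda f,p:crop(f,p[0]-40,p[1]-46,80,93,240,280)
t=np.hstack([crop('w4',215,165,70,140,280,560),crop('w5',345,165,70,140,280,560),np.vstack([g('s4',ps),g('e4',pe)])])
cv2.imwrite('pics/c6.png',t)
```

```text
s [[306.2, 170.5], [332.3, 171.6], [372.1, 173.2]]
e [[357.6, 178.9], [334.8, 188.5], [296.7, 204.7]]
[298 125] [288 145]
```

View pics/c6.png

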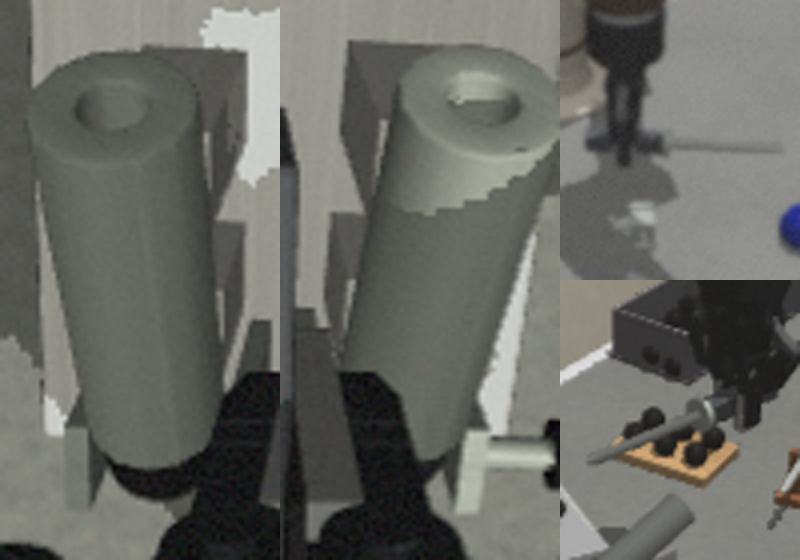

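The held rod matches its predicted projection within about 1.5 px in both views: tip at scene (372,174) and side (298,205). Next I'll fit the tube pose from the mouth and the silhouette edges.

Run:
```python
from h import *
from scipy.optimize import least_squares
D={'w4':(load('w4'),215,0),'w5':(load('w5'),345,280)}
px=lambda k,x,y:np.array([D[k][1]+(x-D[k][2])/4-.375,165+y/4-.375])
ctr={'w4':(112.5,105),'w5':(482,98)}
outer={'w4':[(28,100),(198,115),(113,50)],'w5':[(400,105),(476,45)]}
edges={'w4':[[(40,180),(66,310),(90,420)],[(203,180),(213,300),(221,390)]],'w5':[[(392,170),(372,260),(346,365)],[(545,200),(520,275),(477,400)]]}
def axes(h,p):
    h,p=np.radians([h,p]);a=np.array([np.cos(h)*np.cos(p),np.sin(h)*np.cos(p),-np.sin(p)]);s=np.array([np.sin(h),-np.cos(h),0]);return a,s,np.cross(s,a)
def res(q,full=False):
    m=q[:3];a,s,u=axes(q[3],q[4]);r=[]
    for k,(d,_,_) in D.items():
        th=np.linspace(0,2*np.pi,72,endpoint=False);hp=proj(d,m+7*(np.outer(np.cos(th),s)+np.outer(np.sin(th),u)))
        c=(hp.max(0)+hp.min(0))/2;r+=list(c-px(k,*ctr[k]))
        op=proj(d,m+17*(np.outer(np.cos(th),s)+np.outer(np.sin(th),u))); b=[px(k,*z) for z in outer[k]]
        if k=='w4':r+=[op[:,0].min()-b[0][0],op[:,0].max()-b[1][0],op[:,1].min()-b[2][1]]
        else:r+=[op[:,0].min()-b[0][0],op[:,1].min()-b[1][1]]
        v=d['extrinsics'][:3,3]-m;v=v-a*(v@a);L=np.linalg.norm(v);v/=L;w=np.cross(a,v);al=np.arccos(17/L)
        ls=[]
        for sg in(1,-1):
            n=v*np.cos(al)+sg*w*np.sin(al);ls.append(proj(d,[m+17*n+20*a,m+17*n+95*a]))
        ls.sort(key=lambda z:z[0,0])
        for l,pts in zip(ls,edges[k]):
            t=l[1]-l[0];t/=np.linalg.norm(t)
            for z in pts:
                e=px(k,*z)-l[0];r.append(e[0]*t[1]-e[1]*t[0])
    return np.array(r+[(q[2]-115)/2,(q[4]-25)/.7])
o=least_squares(res,[576,28,115,77,25],loss='soft_l1');print(o.x.round(2));print(res(o.x).round(1))
print('sd',np.sqrt(np.diag(np.linalg.inv(o.jac.T@o.jac))).round(2))
m=tri([(D[k][0],*px(k,*ctr[k])) for k in D]);print('tri',m)
a,s,u=axes(*o.x[3:])
for n,d in(('s4',load('s4')),('e4',load('e4'))):print(n,proj(d,[o.x[:3],o.x[:3]+104*a]).round(1).tolist())
np.save('tube.npy',o.x)
```

```text
[572.77  28.21 115.39  73.89  24.87]
[ 0.4  0.3 -0.8  1.  -0.1  0.6  0.3  0.6 -1.5 -1.6 -1.6  0.6  0.4 -0.6
 -0.4  2.8  2.4  1.2 -0.1 -0.3 -0.8  0.2 -0.2]
sd [0.41 0.54 1.05 0.57 0.64]
tri [573.13458798  28.05627534 115.02178706]
s4 [[318.1, 218.2], [347.1, 230.6]]
e4 [[328.7, 219.6], [301.1, 244.4]]
```

Run:
```python
from h import *
w4=load('w4');w5=load('w5')
ang=lambda a,b:np.degrees(np.arctan2((b-a)[1],(b-a)[0]))
# subpixel base edges: far edge columns & left edge rows
for k,d,xr in(('w4',w4,(226,304)),('w5',w5,(338,416))):
    g=cv2.GaussianBlur(cv2.cvtColor(d['image'],cv2.COLOR_RGB2GRAY).astype(float),(3,3),0)
    pts=[]
    for x in range(*xr,3):
        c=np.diff(g[130:155,x]);i=c.argmax()
        if c[i]>8: pts.append((x,130+i+.5,c[i]))
    P=np.array([atz(d,u,v,12)[:2] for u,v,_ in pts]);f=np.polyfit(P[:,0],P[:,1],1)
    r=np.abs(P[:,1]-np.polyval(f,P[:,0]));P=P[r<2];f=np.polyfit(P[:,0],P[:,1],1)
    print(k,'far edge dir',np.degrees(np.arctan(f[0])),'-> heading',90+np.degrees(np.arctan(f[0])),len(P),np.abs(P[:,1]-np.polyval(f,P[:,0])).max(),P[0],P[-1])
    # tube edges: horizontal gradients printed per row
    for y in range(205,262,8):
        lo,hi=(215,285) if k=='w4' else (345,415)
        c=np.abs(np.diff(g[y,lo:hi]));ii=[i for i in range(1,len(c)-1) if c[i]>6 and c[i]>=c[i-1] and c[i]>c[i+1]]
        print(y,[(lo+i+.5,round(c[i])) for i in ii])
```

```text
w4 far edge dir -16.26259054264436 -> heading 73.73740945735564 26 0.5284336086122323 [605.21216675  -2.62253618] [529.85926296  19.34397847]
205 [(265.5, 17), (267.5, 18), (273.5, 47)]
213 [(223.5, 12), (270.5, 29)]
221 [(223.5, 21), (226.5, 18), (267.5, 10), (275.5, 22)]
229 [(224.5, 29), (227.5, 30), (268.5, 9), (275.5, 33)]
237 [(224.5, 28), (229.5, 24), (268.5, 18), (270.5, 16), (275.5, 33)]
245 [(224.5, 24), (230.5, 22), (268.5, 18), (270.5, 16), (274.5, 33), (277.5, 24), (282.5, 28)]
253 [(221.5, 13), (225.5, 26), (232.5, 26), (271.5, 29), (274.5, 32), (282.5, 37)]
261 [(223.5, 12), (226.5, 18), (234.5, 22), (270.5, 28), (272.5, 40)]
w5 far edge dir -16.326331326632964 -> heading 73.67366867336703 26 0.5230680406166783 [607.5272593   -3.84829308] [531.7590535   18.97206251]
205 [(348.5, 41), (361.5, 30), (367.5, 16), (369.5, 19), (374.5, 7), (408.5, 24)]
213 [(349.5, 32), (364.5, 30), (370.5, 6), (373.5, 6), (396.5, 24)]
221 [(349.5, 26), (356.5, 26), (366.5, 8), (408.5, 15)]
229 [(348.5, 24), (356.5, 33), (364.5, 10), (405.5, 39), (407.5, 27)]
237 [(348.5, 30), (355.5, 35), (360.5, 23), (363.5, 29), (402.5, 42), (406.5, 31)]
245 [(346.5, 11), (353.5, 30), (356.5, 30), (359.5, 15), (361.5, 18), (400.5, 42), (405.5, 29)]
253 [(347.5, 12), (356.5, 7), (359.5, 7), (398.5, 35), (403.5, 26)]
261 [(346.5, 10), (359.5, 17), (371.5, 24), (394.5, 42), (402.5, 28)]
```

Run:
```python
from h import *
for k,p,q in(('w4',[513.6,41.2,214.5],[-0.62185,.78314,0,0]),('w5',[629.85,14.8,215.05],[-.6224,.7827,0,0])):
    d=load(k);T=R.from_quat(q).as_matrix();p=np.array(p)
    for off in(-38,-40.5,-43):
        c=[p+T@np.array([40,y,off+z]) for z in(-9,9) for y in(-9,9)];print(k,off,proj(d,c).round(1).tolist())
    g=cv2.cvtColor(d['image'],cv2.COLOR_RGB2GRAY).astype(float)
    print('col u=323',[(185+i,int(x)) for i,x in enumerate(g[185:215,318:328].mean(1))])
    for y in(200,212,220):print(y,[(i+290.5,int(x)) for i,x in enumerate(np.diff(g[y-1:y+2,290:360].mean(0))) if abs(x)>12])
```

```text
w4 -38 [[293.1, 206.4], [345.2, 206.3], [296.6, 190.7], [342.2, 190.6]]
w4 -40.5 [[292.5, 208.9], [345.6, 208.9], [296.2, 192.6], [342.6, 192.6]]
w4 -43 [[291.9, 211.5], [346.1, 211.5], [295.7, 194.6], [343.0, 194.6]]
col u=323 [(185, 84), (186, 83), (187, 83), (188, 85), (189, 85), (190, 84), (191, 53), (192, 35), (193, 36), (194, 34), (195, 35), (196, 36), (197, 36), (198, 34), (199, 35), (200, 36), (201, 34), (202, 35), (203, 35), (204, 36), (205, 36), (206, 58), (207, 77), (208, 84), (209, 92), (210, 92), (211, 91), (212, 90), (213, 91), (214, 92)]
200 [(292.5, -13), (297.5, -25), (298.5, -88), (347.5, 25)]
212 [(295.5, -13), (296.5, -64), (298.5, 13), (348.5, -13), (349.5, 20)]
220 [(296.5, -50), (297.5, -18), (298.5, 13), (348.5, -13), (349.5, 21)]
w5 -38 [[293.5, 205.0], [345.5, 205.0], [297.1, 189.5], [342.6, 189.5]]
w5 -40.5 [[293.0, 207.5], [346.0, 207.5], [296.6, 191.4], [343.0, 191.4]]
w5 -43 [[292.4, 210.1], [346.5, 210.1], [296.2, 193.4], [343.4, 193.4]]
col u=323 [(185, 88), (186, 88), (187, 86), (188, 84), (189, 83), (190, 80), (191, 47), (192, 34), (193, 35), (194, 33), (195, 35), (196, 35), (197, 34), (198, 34), (199, 35), (200, 35), (201, 34), (202, 35), (203, 34), (204, 33), (205, 36), (206, 58), (207, 78), (208, 83), (209, 92), (210, 91), (211, 91), (212, 91), (213, 91), (214, 92)]
200 [(296.5, -21), (297.5, -37), (298.5, -36), (346.5, 24), (347.5, 63), (348.5, 22)]
212 [(296.5, -18), (297.5, 16), (349.5, 57)]
220 [(296.5, -19), (348.5, 19), (349.5, 41), (356.5, -28), (357.5, -39)]
```

The base edges give a heading of 73.7° in both views, and the fit gives 73.9°. The mouth is at (573.0, 28.1, 115.1). The rod axis in the tool frame is about y +1.3, z -40. Next I'll plan the pre-insert poses, first above the line and then on it with the tip 30 mm before the mouth.

```bash
cat >> h.py <<'E'
M=np.array([573.0,28.1,115.1]);OFF=np.array([0,1.3,-40.])
def tcp_for(face,yaw,pitch):
    T=Rtool(yaw,pitch);d=-T[:,0];return face-46*d-T@OFF,T
def where(M0=M,yaw=73.8,pitch=25):
    s=read_state();Q=R.from_quat(s['ee_rot']);T=Q.as_matrix();G=s['position']+T@OFF;d=-T[:,0];T0=Rtool(yaw,pitch);a=-T0[:,0]
    f=lambda P:[round(float(x),1) for x in T0.T@(P-M0)*[-1,1,1]]
    print('clk',s['clock'],'face along/lat/dn',f(G+46*d),'tip',f(G+161*d),'dirs err deg',np.degrees((R.from_matrix(T0).inv()*Q).as_rotvec()).round(2),'F tool',(T0.T@s['contact_force']).round(1),'w',round(s['gripper_width'],1),'vel',abs(s['joint_vel']).max().round(3))
E
python3 - <<'E'
from h import *
T=Rtool(73.8,25);a=-T[:,0];print(T.round(2))
p,T=tcp_for(M-145*a,73.8,25);print(p)
x=plan(p+[0,0,70],T,8,0);plan(p,T,4,0,x)
E
```

```text
[[-0.25 -0.96 -0.12]
 [-0.87  0.28 -0.41]
 [ 0.42  0.   -0.91]]
[ 521.23741626 -154.72762859  159.56777651]
8 [[0,2.37,0.85,-0.18,-0.1,3.1,0.4],[0,2.38,0.82,-0.05,-0.1,3.2,0.4],[0,2.39,0.82,0.08,-0.1,3.1,0.4],[0,2.39,0.79,0.21,-0.1,3.1,0.4],[0,2.37,0.78,0.35,0.0,3.1,0.4],[0,2.36,0.76,0.47,-0.1,3.2,0.3],[0,2.33,0.75,0.6,-0.1,3.1,0.4],[0,2.31,0.73,0.73,-0.1,3.1,0.4]]
4 [[0,-0.74,0.0,1.59,0.0,0.0,0.0],[0,-0.74,0.0,1.58,0.0,0.0,0.0],[0,-0.74,0.0,1.59,0.0,0.0,0.0],[0,-0.74,0.0,1.59,0.0,0.0,0.0]]
```

Call:
{"method": "servo_tool", "body": {
  "rows": [
    [0,2.37,0.85,-0.18,-0.1,3.1,0.4],
    [0,2.38,0.82,-0.05,-0.1,3.2,0.4],
    [0,2.39,0.82,0.08,-0.1,3.1,0.4],
    [0,2.39,0.79,0.21,-0.1,3.1,0.4],
    [0,2.37,0.78,0.35,0,3.1,0.4],
    [0,2.36,0.76,0.47,-0.1,3.2,0.3],
    [0,2.33,0.75,0.6,-0.1,3.1,0.4],
    [0,2.31,0.73,0.73,-0.1,3.1,0.4],
    [0,-0.74,0,1.6,0,0,0],
    [0,-0.74,0,1.6,0,0,0],
    [0,-0.74,0,1.6,0,0,0],
    [0,-0.74,0,1.6,0,0,0]
  ]
}}

```text
clock: 10.2
position: [521.7, -154.8, 158.7]
ee_rot: [-0.586, 0.781, -0.13, -0.172]
contact_force: [0.1, 0.4, -1.0]
gripper_width: 17.1
```

Call:
{"method": "servo_tool", "body": {
  "rows": [
    [0,0,0,0,0,0,0],
    [0,0,0,0,0,0,0],
    [0,0,0,0,0,0,0],
    [0,0,0,0,0,0,0]
  ]
}}

```text
clock: 10.6
position: [522.4, -154.9, 159.7]
ee_rot: [-0.586, 0.781, -0.13, -0.172]
contact_force: [-0.6, 0.3, -1.5]
gripper_width: 17.3
```

Run:
```python
from h import *
where()
s=snap('scene','s6');e=snap('side','e6');snap('wrist','w6')
st=read_state();T=R.from_quat(st['ee_rot']).as_matrix();G=st['position']+T@OFF;d=-T[:,0]
for d_ in(s,e):print(proj(d_,[G+46*d,G+161*d,M]).round(1).tolist())
def crop(f,x,y,w,h,W,H):return cv2.resize(cv2.imread(f'pics/{f}.png')[y:y+h,x:x+w],(W,H),interpolation=cv2.INTER_CUBIC)
ps=proj(s,G+130*d)[0].astype(int);pe=proj(e,G+130*d)[0].astype(int);print(ps-[33,50],pe-[33,50])
cv2.imwrite('pics/c7.png',np.hstack([crop('s6',ps[0]-33,ps[1]-50,66,100,396,600),crop('e6',pe[0]-33,pe[1]-50,66,100,396,600)]))
```

```text
clk 10.6 face along/lat/dn [-145.0, -1.1, -0.2] tip [-30.0, -1.2, -0.4] dirs err deg [ 0.11 -0.05  0.03] F tool [-0.7  0.6  1.4] w 17.3 vel 0.004
[[276.0, 200.4], [309.5, 214.9], [318.1, 218.3]]
[[365.0, 186.7], [336.2, 212.6], [328.6, 219.7]]
[267 161] [311 155]
```

View pics/c7.png

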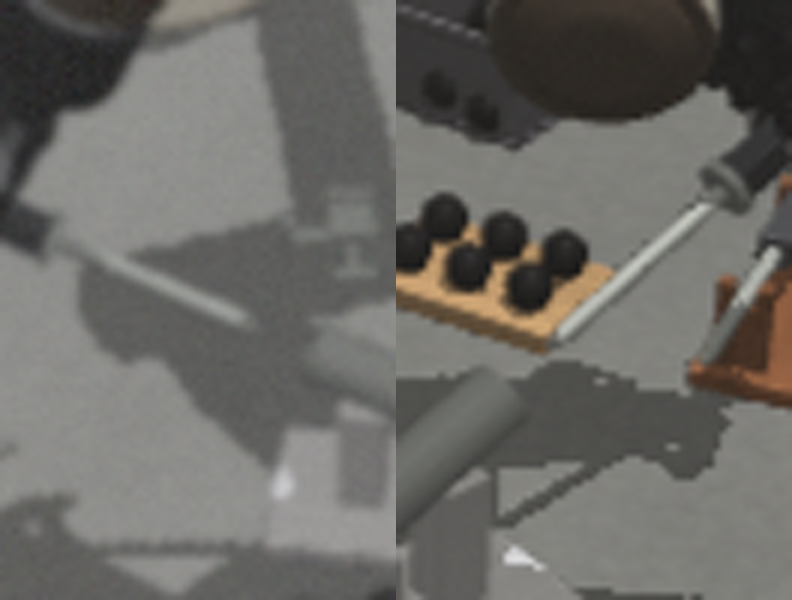

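The tip is at scene (309,215) and side (338,212), within 1 px across the axis of the prediction, in line with the mouth. I'll correct the 1.1 mm lateral error and go in gently.

Call:
{"method": "servo_tool", "body": {
  "rows": [
    [0,-1,0.11,0,0,0,0],
    [0,-1,0,0,0,0,0],
    [0,-1,0,0,0,0,0],
    [0,-0.7,0,0,0,0,0],
    [0,-0.7,0,0,0,0,0],
    [0,0,0,0,0,0,0],
    [0,0,0,0,0,0,0]
  ]
}}

```text
clock: 11.45
position: [531.8, -116.4, 139.9]
ee_rot: [-0.586, 0.781, -0.13, -0.173]
contact_force: [-0.3, -0.6, -1.2]
gripper_width: 17.2
```

```bash
python3 -c "
from h import *
where();print(read_state()['wrist_torque'])"
```

```text
clk 11.45 face along/lat/dn [-100.6, 0.5, 1.0] tip [14.4, 0.6, 1.1] dirs err deg [-0.03  0.02 -0.03] F tool [0.1 0.1 1.3] w 17.2 vel 0.008
[ 9.46994901e-01 -2.84565733e-01 -1.33808015e-04]
```

Call:
{"method": "servo_tool", "body": {
  "rows": [
    [0,-1,0,0,0,0,0],
    [0,-1,0,0,0,0,0],
    [0,-1,0,0,0,0,0],
    [0,-1,0,0,0,0,0],
    [0,0,0,0,0,0,0],
    [0,0,0,0,0,0,0]
  ]
}}

```text
clock: 12.05
position: [541.9, -81.4, 122.9]
ee_rot: [-0.586, 0.78, -0.13, -0.174]
contact_force: [1.3, 0.1, -1.0]
gripper_width: 17.5
```

```bash
python3 -c "
from h import *
where();print(read_state()['wrist_torque'])"
```

```text
clk 12.05 face along/lat/dn [-60.4, 0.6, 1.1] tip [54.6, 0.7, 1.2] dirs err deg [-0.03  0.03 -0.05] F tool [-0.8 -1.2  0.8] w 17.5 vel 0.011
[ 0.91168506 -0.2727469   0.02672511]
```

Call:
{"method": "servo_tool", "body": {
  "rows": [
    [0,-1,-0.05,-0.05,0,0,0],
    [0,-1,0,0,0,0,0],
    [0,-1,0,0,0,0,0],
    [0,-1,0,0,0,0,0],
    [0,-1,0,0,0,0,0],
    [0,0,0,0,0,0,0],
    [0,0,0,0,0,0,0]
  ]
}}

```text
clock: 12.75
position: [555.1, -37.9, 102.2]
ee_rot: [-0.586, 0.781, -0.13, -0.174]
contact_force: [0.2, -1.4, -2.1]
gripper_width: 16.9
```

```bash
python3 -c "
from h import *
where();print(read_state()['wrist_torque'])"
```

```text
clk 12.75 face along/lat/dn [-10.5, 0.1, 0.6] tip [104.5, 0.2, 0.7] dirs err deg [-0.03  0.03 -0.04] F tool [ 0.3 -0.6  2.5] w 16.9 vel 0.011
[ 0.94891382 -0.26781513  0.00883478]
```

Call:
{"method": "servo_tool", "body": {
  "rows": [
    [0,-0.4,0,0,0,0,0],
    [0,-0.3,0,0,0,0,0],
    [0,0,0,0,0,0,0],
    [0,0,0,0,0,0,0]
  ]
}}

```text
clock: 13.15
position: [556.8, -32.1, 99.5]
ee_rot: [-0.586, 0.781, -0.13, -0.173]
contact_force: [0.4, -1.1, -0.6]
gripper_width: 17.3
```

Call:
{"method": "servo_tool", "body": {
  "rows": [
    [0,-0.2,0,0,0,0,0],
    [0,0,0,0,0,0,0],
    [0,0,0,0,0,0,0]
  ]
}}

```text
clock: 13.45
position: [557.4, -30.3, 98.6]
ee_rot: [-0.586, 0.781, -0.13, -0.173]
contact_force: [-0.2, -0.8, -0.9]
gripper_width: 17.2
```

```bash
python3 -c "
from h import *
where();print(read_state()['wrist_torque'])"
```

```text
clk 13.45 face along/lat/dn [-1.8, 0.0, 0.5] tip [113.2, 0.0, 0.5] dirs err deg [-0.02  0.01 -0.01] F tool [ 0.4 -0.1  1.1] w 17.2 vel 0.001
[ 0.99728253 -0.27212583  0.01213497]
```

Call:
{"method": "servo_tool", "body": {
  "rows": [
    [0,-0.15,0,0,0,0,0],
    [0,0,0,0,0,0,0],
    [0,0,0,0,0,0,0]
  ]
}}

```text
clock: 13.75
position: [557.7, -29.0, 97.9]
ee_rot: [-0.586, 0.781, -0.13, -0.173]
contact_force: [-0.1, 0.7, -1.4]
gripper_width: 17.1
```

Call:
{"method": "servo_tool", "body": {
  "rows": [
    [0,-0.15,0,0,0,0,0],
    [0,0,0,0,0,0,0],
    [0,0,0,0,0,0,0]
  ]
}}

```text
clock: 14.05
position: [557.7, -28.6, 97.8]
ee_rot: [-0.586, 0.781, -0.13, -0.174]
contact_force: [-0.4, -5.7, 1.9]
gripper_width: 17.6
```

```bash
python3 -c "
from h import *
where();print(read_state()['wrist_torque'])"
```

```text
clk 14.05 face along/lat/dn [0.1, 0.1, 0.6] tip [115.1, 0.0, 0.8] dirs err deg [-0.06  0.11  0.02] F tool [ 5.9 -1.2  0.6] w 17.6 vel 0.002
[-0.67278733 -0.12960663  0.14697913]
```

The axial force rises to 6 N exactly where the collar face should meet the mouth. I'll press slightly more and pause for a second.

Call:
{"method": "servo_tool", "body": {
  "rows": [
    [0,-0.1,0,0,0,0,0],
    [0,0,0,0,0,0,0],
    [0,0,0,0,0,0,0],
    [0,0,0,0,0,0,0],
    [0,0,0,0,0,0,0],
    [0,0,0,0,0,0,0],
    [0,0,0,0,0,0,0],
    [0,0,0,0,0,0,0],
    [0,0,0,0,0,0,0],
    [0,0,0,0,0,0,0],
    [0,0,0,0,0,0,0],
    [0,0,0,0,0,0,0]
  ]
}}

```text
clock: 15.25
position: [557.6, -28.6, 97.8]
ee_rot: [-0.586, 0.781, -0.13, -0.175]
contact_force: [-0.3, -7.4, 3.6]
gripper_width: 17.1
```

```bash
python3 -c "
from h import *
where();snap('scene','s7');snap('side','e7')"
```

```text
clk 15.25 face along/lat/dn [0.2, 0.1, 0.6] tip [115.2, 0.0, 1.0] dirs err deg [-0.1   0.2   0.04] F tool [ 8.1 -1.8 -0.2] w 17.1 vel 0.004
```

Call:
{"method": "servo_tool", "body": {
  "rows": [
    [0,0.4,0,0,0,0,0],
    [0,0.8,0,0,0,0,0],
    [0,1,0,0,0,0,0],
    [0,1,0,0,0,0,0],
    [0,1,0,0,0,0,0],
    [0,1,0,0,0,0,0],
    [0,1,0,0,0,0,0],
    [0,1,0,0,0,0,0],
    [0,1,0,0,0,0,0],
    [0,1,0,0,0,0,0],
    [0,1,0,0,0,0,0],
    [0,1,0,0,0,0,0]
  ]
}}

```text
clock: 16.55
position: [529.8, -125.0, 144.6]
ee_rot: [-0.586, 0.781, -0.13, -0.173]
contact_force: [0.6, 0.0, -1.4]
gripper_width: 17.3
```

Call:
{"method": "servo_tool", "body": {
  "rows": [
    [0,1,0,0,0,0,0],
    [0,1,0,0,0,0,0],
    [0,1,0,0,0,0,0],
    [0,1,0,0,0,0,0],
    [0,0.5,0,0,0,0,0],
    [0,0,0,0,0,0,0],
    [0,0,0,0,0,0,0],
    [0,0,0,0,0,0,0]
  ]
}}

```text
clock: 17.35
position: [518.8, -163.2, 163.1]
ee_rot: [-0.586, 0.781, -0.13, -0.173]
contact_force: [0.7, -0.5, -1.4]
gripper_width: 16.8
```

Run:
```python
from h import *
where()
for k in'89':
    snap('wrist','w'+k)
s=snap('scene','s8');e=snap('side','e8')
# lens ring ellipse estimate from side/scene originals: enlarge
def crop(f,x,y,w,h,W,H):return cv2.resize(cv2.imread(f'pics/{f}.png')[y:y+h,x:x+w],(W,H),interpolation=cv2.INTER_CUBIC)
cv2.imwrite('pics/c8.png',np.vstack([np.hstack([crop('s8',390,125,80,60,400,300),crop('e8',215,180,80,60,400,300)]),np.hstack([crop('s8',260,180,80,60,400,300),crop('s7',280,180,80,60,400,300)])]))
g=np.array([535.5,349.1,310.9])
th=np.linspace(0,2*np.pi,60)
for d in(s,e):
    q=proj(d,np.c_[g[0]+56*np.cos(th),g[1]+56*np.sin(th),0*th+310]);print(q.min(0),q.max(0))
```

```text
clk 17.35 face along/lat/dn [-154.5, -0.0, 0.5] tip [-39.5, 0.0, 0.6] dirs err deg [-0.02  0.01 -0.03] F tool [-0.3 -0.8  1.4] w 16.8 vel 0.002
[402.22147317 141.6884048 ] [440.09525046 161.64472051]
[228.35573632 200.78953466] [283.49743044 230.69651599]
```

View pics/c8.png

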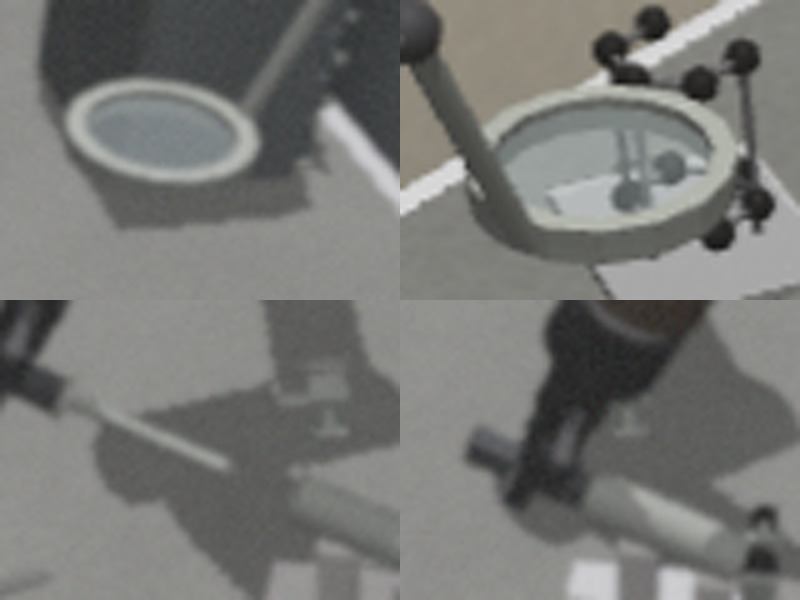

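The bottom-right crop shows the rod seated with the collar on the mouth; the bottom-left shows it drawn clear. The lens ring hull is at scene u 403–442, v 140–162 and side u 228–282, v 197–233. Now I'll fit the lens centre and plan the reading pose.

Run:
```python
from h import *
from scipy.optimize import least_squares
s=load('s8');e=load('e8');th=np.linspace(0,2*np.pi,90)
obs={'s':(s,[403,140.4,442.3,162]),'e':(e,[228.4,197,282.4,232.6])}
def res(q,z=None):
    r=[]
    for k,(d,b) in obs.items():
        P=np.vstack([proj(d,np.c_[q[0]+56*np.cos(th),q[1]+56*np.sin(th),0*th+q[2]+h]) for h in(-8,8)])
        r+=list(np.r_[P.min(0),P.max(0)]-np.array(b)+.5)
    return np.r_[r,(q[2]-310)/3]
o=least_squares(res,[535,349,310]);print(o.x.round(1),res(o.x).round(1))
L=np.r_[o.x[:2],310];hd=85
T=Rtool(hd,0);d=-T[:,0];tip=L+[0,0,-100]
p=tip-161*d-T@OFF;print('tcp',p,'G',p+T@OFF)
x=plan(p-[0,60,0]-0*d,T,11,0);plan(p,T,3,0,x);print(read_state()['joints'])
```

```text
[536.8 350.2 313.2] [-0.  -1.2 -0.4  1.7 -0.9 -0.2  0.8  0.6  1.1]
tcp [524.04085641 189.68070606 170.        ] G [522.7458033  189.79400852 210.        ]
11 [[0,-2.3,0.7,-1.14,0.2,-2.3,-1.0],[0,-2.36,0.65,-1.05,0.2,-2.2,-1.0],[0,-2.41,0.6,-0.97,0.3,-2.3,-1.0],[0,-2.46,0.56,-0.87,0.2,-2.3,-1.0],[0,-2.49,0.52,-0.77,0.2,-2.2,-1.0],[0,-2.54,0.46,-0.67,0.2,-2.3,-1.0],[0,-2.57,0.42,-0.58,0.3,-2.3,-1.0],[0,-2.59,0.37,-0.47,0.2,-2.2,-1.0],[0,-2.62,0.33,-0.37,0.2,-2.3,-1.0],[0,-2.63,0.28,-0.27,0.2,-2.3,-1.0],[0,-2.65,0.23,-0.17,0.3,-2.2,-1.0]]
3 [[0,-1.99,0.17,0.0,0.0,0.0,0.0],[0,-2.0,0.18,0.0,0.0,0.0,0.0],[0,-1.99,0.17,0.0,0.0,0.0,0.0]]
[ 0.19800147  0.33940474 -0.43316143  0.44508111 -1.056092   -0.75233994]
```

Run:
```python
from h import *
T0=R.from_quat(read_state()['ee_rot']).as_matrix();p0=read_state()['position']
x=plan(p0+[0,0,60],T0,3,0)
T=Rtool(85,0);p=np.array([524.0,189.7,170])
x=plan(p-[0,60,0],T,11,0,x);x=plan(p,T,4,0,x);print(x[0])
```

```text
3 [[0,0.85,0.0,-1.81,0.0,0.0,0.0],[0,0.84,0.0,-1.81,0.0,0.0,0.0],[0,0.85,0.0,-1.82,0.0,0.0,0.0]]
11 [[0,-2.53,0.7,-0.65,0.2,-2.3,-1.0],[0,-2.57,0.65,-0.55,0.2,-2.2,-1.0],[0,-2.6,0.6,-0.45,0.3,-2.3,-1.0],[0,-2.63,0.55,-0.35,0.2,-2.3,-1.0],[0,-2.65,0.51,-0.24,0.2,-2.2,-1.0],[0,-2.66,0.46,-0.15,0.2,-2.3,-1.0],[0,-2.68,0.42,-0.04,0.3,-2.3,-1.0],[0,-2.68,0.37,0.07,0.2,-2.2,-1.0],[0,-2.68,0.32,0.17,0.2,-2.3,-1.0],[0,-2.68,0.27,0.27,0.2,-2.3,-1.0],[0,-2.67,0.23,0.38,0.3,-2.2,-1.0]]
4 [[0,-1.49,0.13,0.0,0.0,0.0,0.0],[0,-1.5,0.13,0.0,0.0,0.0,0.0],[0,-1.49,0.13,0.0,0.0,0.0,0.0],[0,-1.5,0.13,0.0,0.0,0.0,0.0]]
[524.03953544 189.72228898 169.97425857]
```

Call:
{"method": "servo_tool", "body": {
  "rows": [
    [0,0.85,0,-1.8,0,0,0],
    [0,0.85,0,-1.8,0,0,0],
    [0,0.85,0,-1.8,0,0,0]
  ]
}}

```text
clock: 17.85
position: [518.6, -163.6, 223.5]
ee_rot: [-0.586, 0.781, -0.13, -0.174]
contact_force: [0.9, -0.4, -2.1]
gripper_width: 17.3
```

Call:
{"method": "servo_tool", "body": {
  "rows": [
    [0,-2.53,0.7,-0.65,0.2,-2.3,-1],
    [0,-2.57,0.65,-0.55,0.2,-2.2,-1],
    [0,-2.6,0.6,-0.45,0.3,-2.3,-1],
    [0,-2.63,0.55,-0.35,0.2,-2.3,-1],
    [0,-2.65,0.5,-0.25,0.2,-2.2,-1],
    [0,-2.66,0.46,-0.15,0.2,-2.3,-1],
    [0,-2.68,0.42,-0.05,0.3,-2.3,-1],
    [0,-2.68,0.37,0.07,0.2,-2.2,-1],
    [0,-2.68,0.32,0.17,0.2,-2.3,-1],
    [0,-2.68,0.27,0.27,0.2,-2.3,-1],
    [0,-2.67,0.23,0.38,0.3,-2.2,-1],
    [0,0,0,0,0,0,0]
  ]
}}

```text
clock: 19.05
position: [523.8, 130.9, 169.5]
ee_rot: [-0.676, 0.737, -0.0, -0.0]
contact_force: [0.0, -0.7, -1.9]
gripper_width: 17.1
```

Call:
{"method": "servo_tool", "body": {
  "rows": [
    [0,-1.5,0.13,0,0,0,0],
    [0,-1.5,0.13,0,0,0,0],
    [0,-1.5,0.13,0,0,0,0],
    [0,-1.5,0.13,0,0,0,0],
    [0,0,0,0,0,0,0],
    [0,0,0,0,0,0,0],
    [0,0,0,0,0,0,0],
    [0,0,0,0,0,0,0],
    [0,0,0,0,0,0,0]
  ]
}}

```text
clock: 19.95
position: [524.1, 189.0, 170.1]
ee_rot: [-0.675, 0.738, -0.0, 0.0]
contact_force: [-1.0, -0.2, -0.7]
gripper_width: 16.9
```

Run:
```python
from h import *
st=read_state();T=R.from_quat(st['ee_rot']).as_matrix();d=-T[:,0];G=st['position']+T@OFF
print(st['clock'],'G',G.round(1),'tip',(G+161*d).round(1),'dir',d.round(4),'F',st['contact_force'],st['gripper_width'],abs(st['joint_vel']).max())
a=snap('wrist','w9')
g=cv2.cvtColor(a['image'],cv2.COLOR_RGB2GRAY).astype(float)
print([(180+i,int(x)) for i,x in enumerate(np.diff(g[180:215,318:328].mean(1))) if abs(x)>10])
# rod in scene/side: compare diff with earlier picture along predicted rod axis
for n,o in(('scene','s8'),('side','e8')):
    b=snap(n,n+'9');df=cv2.absdiff(b['image'],load(o)['image']).max(2)
    P=proj(b,[G+k*d for k in range(50,176,5)]);print(n,P[-4].round(1))
    t=P[-1]-P[0];t/=np.linalg.norm(t);nn=np.array([-t[1],t[0]])
    gi=cv2.cvtColor(b['image'],cv2.COLOR_RGB2GRAY)
    for k,q in list(zip(range(50,176,5),P))[::3]+[(170,P[-2]),(175,P[-1])]:
        print(k,[int(cv2.getRectSubPix(gi,(1,1),tuple((q+nn*j).astype(np.float32).tolist()))[0,0]) for j in range(-5,6)])
```

```text
19.95 G [522.8 189.2 210.1] tip [537.  349.5 210. ] dir [ 8.810e-02  9.961e-01 -4.000e-04] F [-0.99200294 -0.18689735 -0.66394728] 16.90040603543625 0.0018533423102819542
[(190, -39), (191, -11), (205, 23), (206, 21)]
scene [415.5 178.2]
50 [144, 142, 141, 138, 131, 124, 116, 115, 123, 129, 133]
65 [144, 143, 144, 142, 135, 122, 114, 122, 136, 144, 145]
80 [146, 145, 144, 141, 132, 124, 115, 121, 139, 144, 145]
95 [146, 146, 143, 141, 134, 125, 116, 121, 137, 144, 144]
110 [143, 143, 143, 141, 131, 126, 116, 120, 135, 143, 143]
125 [141, 141, 142, 140, 132, 127, 117, 118, 132, 141, 144]
140 [142, 144, 142, 140, 134, 126, 119, 121, 132, 140, 142]
155 [142, 142, 141, 140, 135, 127, 122, 124, 137, 141, 142]
170 [140, 140, 141, 143, 142, 139, 140, 140, 141, 142, 143]
170 [140, 140, 141, 143, 142, 139, 140, 140, 141, 142, 143]
175 [142, 142, 143, 142, 143, 140, 142, 140, 143, 144, 142]
side [258.2 253.6]
50 [83, 79, 77, 75, 82, 101, 108, 94, 80, 82, 90]
65 [114, 112, 132, 127, 93, 101, 109, 121, 161, 170, 170]
80 [131, 127, 106, 96, 87, 100, 109, 120, 166, 170, 170]
95 [128, 128, 126, 111, 89, 99, 109, 123, 169, 169, 170]
110 [127, 129, 127, 103, 85, 98, 108, 122, 165, 169, 169]
125 [95, 129, 128, 89, 81, 97, 108, 109, 112, 142, 167]
140 [77, 77, 90, 87, 81, 96, 107, 112, 121, 107, 111]
155 [76, 78, 113, 101, 85, 96, 110, 115, 126, 126, 127]
170 [115, 110, 97, 88, 89, 117, 140, 108, 80, 77, 80]
170 [115, 110, 97, 88, 89, 117, 140, 108, 80, 77, 80]
175 [83, 83, 85, 87, 95, 141, 118, 81, 81, 82, 84]
```

The rod lies on its predicted axis in both views and ends near 161. It has not slipped, it is level, and no contact force shows. Handing in.

```bash
python3 -c "
from h import *
print(job_done())"
```

```text
the job is handed in; nothing more can be done
None
```

The job is done and handed in at about 20 s of the 51 s allowed; no verdict was reported. I picked up the collared rod and pushed it down the jig tube until the collar stopped on the mouth. After about a second's pause I drew it fully out, then brought it level under the lens and left it held there.

**Insertion:** I stopped when the axial force rose to about 6–8 N, with the collar face computed within 0.2 mm of the mouth. Sideways forces stayed under 3 N while the rod was in the tube.

**Reading pose:** The tip computes to (537.0, 349.5, 210.0). My fitted lens centre is (536.8, 350.2), so the tip is 100 mm below the stated lens height of 310 mm. The rod is level to within 0.03°, the grip reads 17 mm, and contact force is about 1 N or less, which is noise level. The rod's line in the scene and side views agreed with the prediction, and the handle had not slipped.

**What disagreed:**
- **First grasp missed:** The fingers really reach about 33 mm less far than stated, so they closed just above the handle, on air. The pictures showed this, and I opened, lowered the arm in steps and gripped on the second try.
- **Tube heading:** A rough first estimate gave 77°. The tube fit and the base edges both gave about 73.8°, which I used.
- **Lens height:** My fit gave 313 mm, and I kept the stated 310.
- **Other objects:** I did not check at the end that they had stayed put. The only evidence is the low forces and the clearances on the planned path.

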